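# Strip the grain mill and pack the crate

## Robot

A 6-joint arm with a two-finger parallel gripper is mounted at the origin on the work surface. World frame = base frame: x ahead of the robot, y to its left, z up, the work surface at z = 0. Lengths are in mm, angles in rad, forces in N, time in s.
With the tool pointing down it reaches from about 300 to 775 mm from the base axis. Payload 14.6 kg.
Tool frame: the origin (TCP) lies between the finger pads; the fingertips stand 8 mm ahead of it and the grasp point (between the pads) lies 11 mm behind it; z points along the fingers, y is the direction in which the jaws open and shut (so a half turn about z gives the same grasp; the last joint's range is limited). The gripper opens to 94 mm and grips with 3 to 60 N. Pads are 16 mm wide; open, the fingers measure 119 mm over their backs; the gripper's body (75 mm by 177 mm) begins 78 mm behind the grasp point.
Start: joints at [1.246, 0.3, 1.521, -0, 1.321, -0.067], TCP at [140.222, 531.815, 213.446] pointing down, gripper open.
Joint ranges: [-3.03, 3.03], [-0.79, 2.21], [0.23, 2.52], [-1.04, 4.18], [0, 3.07], [-2.55, 2.55]. Speed limits (rad/s): [2.22, 2.22, 2.57, 3.14, 3.14, 3.14].

## Interface

Orientations are given as [roll, pitch, yaw] about the fixed x, y, z axes, in that order (R = Rz(yaw) Ry(pitch) Rx(roll)).
In Python, from cell import manip gives the robot as it stands. The module is installed in compiled form; this text tells all that it offers.
- The arm moves only by the tool send_rows, never from a script. Its argument "series" is a list that holds one entry, the list of rows, each a list of 5 numbers: the opening, from 0 (shut) to 1 (fully open), then the shift along the tool's x, y, z in mm, then the turn about the tool's z in degrees. In form: [[[gripper, dx, dy, dz, roll], ...]]. A call has 1 to 10 rows; each row is the pose to reach, as a shift and turn from the pose commanded when the call began, along the tool's axes at that moment; what a row does not reach only later rows make up. A row lasts 1/10 s, in which the tool goes at most 50 mm and 8.59 degrees, less where a joint would pass 70% of its speed; a pose out of reach is approached as far as the arm can. A call with a gripper value outside its range is refused whole. The fingers move at their own pace and stop on an object; "newtons" is the grip in N (left out, the last holds). Time passes only in rows, so rows that repeat a pose let the fingers close. It gives the time, the measured TCP pose, the force and the opening at its end, in the units of the state.
- manip.read_state(): the state, without advancing time (a new reading comes with each control period).
- manip.camera(name): name is "scene" or "top" or "wrist"; returns a dict with "img" (384x512x3 uint8, red, green, blue), "vfov" (degrees; the focal length in pixels is half the picture's height over the tangent of half this angle, whatever the lens; pixels are square), "cx", "cy" (the principal point, pixels), "pose" (4x4, takes a point from camera to world coordinates); the wrist camera has in their place "T_tool_cam" (4x4, takes a point from camera to tool coordinates, whose origin is the TCP and whose axes are the flange's). Camera axes: x right, y down, z forward; pixel columns grow to the right and rows downward; lengths in mm; the calibration is good to about 2 mm. The wrist camera is an equidistant fisheye: a pixel r from the principal point sees the ray r / f radians off the axis. A picture is of the moment at which its call begins: read the wrist's pose just before it. There is no depth.
- manip.sign_off(): hands the job in, once; it reports no verdict.
Trained networks look in a picture, given as the dict that the camera call returned (one of the last four; its "shot" number tells which), for a name from the list of things; names that differ only in an ending like _2 or _b are one class to them, and where a whole thing is asked for, a point or a joint stands for the part that bears it (a point fixed in the world has none). Each returns a list of dicts, best first, with "conf" (0 to 1); they miss things now and then, are a little off and sometimes report something else, mostly with a low value. They report only what shows in the picture. A call takes as long as a camera call. They do not tell look-alikes from the thing itself.
- manip.find_in(target, picture): "rect" ([left, top, width, height] in pixels, round what is visible of it).
- manip.silhouettes(target, picture): "pixels" (384x512 bool, what is visible of it) and "rect" ([left, top, width, height] in pixels, round what is visible of it).
The state is a dict: "clock": time; "joints": joint angles; "qd": joint speeds; "effort": joint torques, N m; "eef_pos": TCP position; "eef_rot": TCP orientation; "wrist_force": force on the tool from outside, world axes, zero at the start; "moment": the same for the moment, N m; "finger_gap": finger opening in mm.
Only numpy, scipy, OpenCV 4.12 (cv2) and the standard library are available. Lean on these libraries where they do the work, as an engineer would, in place of code of your own. Each camera call takes 0.05 s, during which the arm holds its last target. There are 200 camera calls.

## Task

Strip the grain mill and pack everything away: first unscrew the brass nut on top, which has a left-hand (reverse) thread, so it loosens clockwise and must be turned off, not pulled; then lay the nut and afterwards the steel burr ring under it flat in the blue parts tray. Then load the wooden crate: stand all the tall green bottles, set down gently, in its back row (the one away from the robot), and only when they are all in stand all the short amber jars in its front row. Keep the bottles from tipping over, and leave the other things on the worktop where they are.

Things in the scene. Friction and masses are not known exactly. Their poses are not given: they have to be found in the camera images.
- mill: fixed red mill with a dark round foot 124 mm across, waist 84 mm across; origin at the centre of its underside, z up. The burr ring rests on a 48 mm wide collar at 100 mm height, and below the collar the red housing, 96 mm wide, tops out at 85 mm. A small steel chute near the foot marks its -x side.
- mill_stud (a point): tip of the mill's upright threaded steel stud, 158 mm above the mill's underside and on its axis. Stud 22 mm across the thread, left-hand thread, 22 mm of rise per full turn.
- nut: round brass nut on the stud, 44 mm across, 30 mm tall, 90 g; origin at the centre of its underside (at the start 122 mm above the mill's underside, resting on the burr). From above it loosens CLOCKWISE (negative turn about z), rising 3.5 mm per radian; free after 4 to 4.4 rad (0.7 turn), not liftable before. Anticlockwise it jams. Turns easily, stays where left; 1 mm of play.
- nut_mark (a point): white dot on the nut's upper face, 17.5 mm from its axis along the nut's own x, 30 mm above its underside; at the start it lies on the mill's +x side
- burr: loose steel grinding ring under the nut, 60 mm across, 22 mm tall, hole 28 mm, 220 g; origin at the centre of its underside (100 mm above the mill's underside at the start). It must be lifted some 60 mm to clear the stud.
- tray: fixed blue open parts tray, 140 mm (its x) by 200 mm (its y), 22 mm tall, walls and floor 5 mm; origin at the centre of its underside
- crate: fixed low wooden crate, 186 mm (its x) by 212 mm (its y), 34 mm tall, walls and floor 6 mm, origin at the centre of its underside. A cross wall at x = 0, as high as the rim, makes two rows, each 84 mm by 200 mm inside: the back row (floor lined with cork) at x = +45 mm, the front row at x = -45 mm. Each row has room for three things side by side along y (68 mm apart).
- bottle1: tall closed green glass bottle with a red cap, 60 mm wide, 200 mm tall, 400 g; cap 28 mm wide from 184 mm up, neck 24 mm wide from 151 mm up, shoulder below; origin at the centre of its underside. May be absent.
- bottle2: as bottle1. May be absent.
- jar1: squat closed amber jar, 60 mm wide, 62 mm tall, 250 g; brass lid 53 mm wide and 16 mm thick at the top (46 to 62 mm), neck 49 mm wide under it, widening to 60 mm at 32 mm height and below; origin at the centre of its underside. May be absent.
- jar2: as jar1. May be absent.
- jar3: as jar1. May be absent.
- mug: blue mug, 85 mm tall: leave alone
- scoop: wooden-handled spoon lying beside the crate: leave alone
- tape: roll of tape lying flat: leave alone
- tin: aluminium can: leave alone
- brush: brush lying down: leave alone
- carton: small blue box 90 x 60 x 50 mm: leave alone
There are look-alikes about, which are no part of the job. Leave any red look-alike of the jar3 alone.

How it is judged:
By the outcome, as a careful person would: the job done as asked, in the order asked, and still so for the second after the job is handed in, with the robot touching nothing.
Of bottle1, bottle2 only 1 to 2 are there at a start; the rules pass over those that are not, and their reading is None.
Of jar1, jar2, jar3 only 2 to 3 are there at a start; the rules pass over those that are not, and their reading is None.
At some moment in a run one of jar1, jar2, jar3 may be knocked a few centimetres aside while the robot is not near it.
It also fails if it takes over 210 s, if anything falls off the work surface, if the arm or the gripper's body presses on something with over 40 N, if the wrist force passes 120 N, or if a joint passes its speed limit or range.

## Working session

There is one attempt and no reset: what is moved stays moved. The work goes in short steps, Python scripts to look and compute and a tool call to move; the robot and the scene stay as the last step left them, time stands still between calls to the robot, and variables do not carry over. Pictures are saved under pics/ and viewed, about 12 in all and at most 16, crops included, and the job is handed in when it is done.

Besides the shell and the picture viewer there is one more tool, called by a JSON object that holds its "method" and its "body". send_rows: Moves the arm, as the interface text tells. Its arguments: {"type":"object","properties":{"series":{"type":"array"},"newtons":{"type":"number"}},"required":["series"]}

```bash
mkdir -p pics
cat > h.py <<'E'
import numpy as np, cv2
from cell import manip
from scipy.spatial.transform import Rotation as R
def tool():
    s=manip.read_state(); T=np.eye(4); T[:3,:3]=R.from_euler('xyz',s['eef_rot']).as_matrix(); T[:3,3]=s['eef_pos']; return T
def shot(name):
    T=tool(); c=manip.camera(name)
    c['W']=T@c['T_tool_cam'] if name=='wrist' else np.array(c['pose']); c['fish']=name=='wrist'; return c
def px2w(c,u,v,z):
    f=192/np.tan(np.radians(c['vfov'])/2); d=np.array([u-c['cx'],v-c['cy']])
    if c['fish']:
        r=np.hypot(*d); t=r/f; ray=np.array([*(d/max(r,1e-9)*np.sin(t)),np.cos(t)])
    else: ray=np.array([*d/f,1])
    w=c['W'][:3,:3]@ray; o=c['W'][:3,3]; return (o+w*(z-o[2])/w[2]).round(1)
def w2px(c,p):
    f=192/np.tan(np.radians(c['vfov'])/2); q=np.linalg.inv(c['W'])@np.array([*p,1]); q=q[:3]
    if c['fish']:
        t=np.arctan2(np.hypot(q[0],q[1]),q[2]); n=np.hypot(q[0],q[1]); return np.array([c['cx'],c['cy']])+f*t*q[:2]/n
    return np.array([c['cx'],c['cy']])+f*q[:2]/q[2]
def save(c,n): cv2.imwrite('pics/'+n+'.png',c['img'][:,:,::-1])
def go(x,y,z,yaw=None):
    # shift in tool axes, and roll deg
    T=tool(); d=T[:3,:3].T@(np.array([x,y,z])-T[:3,3]); print('shift',d.round(1),'toolyaw xaxis',np.degrees(np.arctan2(T[1,0],T[0,0])).round(1))
E
python3 - <<'E'
from h import *
a=shot('scene');b=shot('top')
cv2.imwrite('pics/a.png',np.vstack([a['img'],b['img']])[:,:,::-1][:, :]) 
save(a,'s0');save(b,'t0')
for n,c in(('scene',a),('top',b)):
    print(n,c['W'].round(2).tolist(),c['vfov'],c['cx'],c['cy'])
    for t in ['mill','nut','nut_mark','burr','tray','crate','bottle1','jar1','tin','mug','scoop']:
        print(t,[(r['rect'],round(r['conf'],2)) for r in manip.find_in(t,c)])
print(manip.read_state())
E
```

```text
scene [[-0.19, 0.74, -0.65, 1356.48], [0.98, 0.14, -0.13, 71.72], [-0.0, -0.66, -0.75, 1012.43], [0.0, 0.0, 0.0, 1.0]] 44.792762140060034 254.39291451592663 188.86069840787468
mill [([377.9, 155.7, 46.3, 61.0], 0.74)]
nut [([398.1, 154.7, 19.0, 17.7], 0.56)]
nut_mark [([396.7, 155.5, 23.0, 18.6], 0.71)]
burr [([396.6, 165.2, 20.5, 15.3], 0.67)]
tray [([278.4, 167.9, 75.9, 45.3], 0.74), ([401.0, 153.7, 15.9, 19.7], 0.21)]
crate [([128.2, 160.7, 97.1, 70.5], 0.84), ([286.7, 270.4, 34.5, 54.5], 0.71)]
bottle1 [([249.7, 173.3, 25.5, 63.4], 0.85)]
jar1 [([231.8, 284.1, 24.2, 37.3], 0.95), ([216.7, 134.9, 20.4, 23.2], 0.9), ([349.1, 137.3, 20.8, 27.1], 0.89), ([288.7, 214.7, 26.9, 28.2], 0.79), ([261.9, 134.1, 13.2, 25.1], 0.72), ([262.4, 234.5, 27.5, 31.2], 0.62), ([286.0, 273.0, 30.1, 52.5], 0.53), ([399.9, 155.6, 20.3, 19.0], 0.19)]
tin [([329.1, 258.0, 34.3, 44.5], 0.83)]
mug []
scoop [([102.6, 145.7, 37.8, 51.0], 0.61)]
top [[-0.02, -0.99, 0.11, 443.0], [-1.0, 0.01, -0.0, -78.74], [0.0, -0.11, -0.99, 1275.82], [0.0, 0.0, 0.0, 1.0]] 57.26808894456205 256.12561982596816 188.661601418832
[... 691 characters left out ...]
.5, 186.9, 19.1, 56.6], 0.72)]
{'clock': 1.2, 'joints': array([ 1.24639339e+00,  2.99895529e-01,  1.52097430e+00, -3.62013416e-05,
        1.32074887e+00, -6.66063100e-02]), 'qd': array([-0.00063751,  0.00107334, -0.0013734 ,  0.00070997,  0.00076738,
        0.00023994]), 'effort': array([ 6.73977211e-04, -5.31677556e+01, -3.52899599e+01,  7.09428149e-02,
        2.14688410e-02, -1.68972275e-05]), 'eef_pos': array([140.23395244, 531.80885748, 213.45891846]), 'eef_rot': array([-3.14156433e+00,  3.32638710e-05,  2.88380499e+00]), 'wrist_force': array([-0.76043709,  0.02320865, -0.32464575]), 'moment': array([-4.13081370e-02, -2.36588875e-05, -6.20818285e-03]), 'finger_gap': 93.92993483969362}
```

View pics/t0.png

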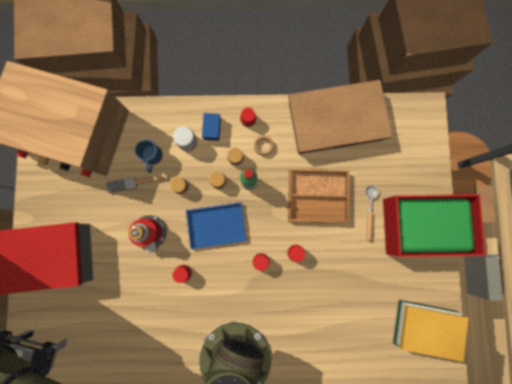

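View pics/s0.png

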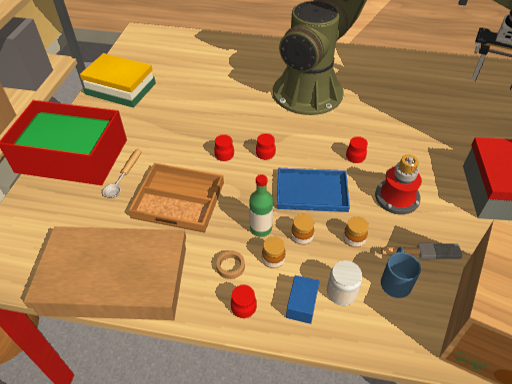

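Top view: mill (147,231) with the nut on top, tray (216,226), crate (320,196). One green bottle is at (249,178). The amber jars are at (235,156), (217,180) and (178,185). Red look-alikes are at (248,117), (182,273), (261,262) and (297,254), and the white tin at (184,137) could also be mistaken for a jar. I choose only the amber ones with brass lids.

Run:
```python
from h import *
c=shot('top'); s=shot('scene')
im=np.hstack([cv2.resize(c['img'][130:260,120:385],None,fx=3,fy=3,interpolation=3)])
cv2.imwrite('pics/t1.png',im[:,:,::-1])
for t,z in [('jar1',62),('crate',34),('tray',22),('mill',0),('bottle1',200)]:
  for C in (c,s):
    for r in manip.silhouettes(t,C):
      m=r['pixels'].astype(np.uint8); 
      if r['conf']<.4: continue
      v,u=np.nonzero(m); l,tp,w,h=r['rect']
      if t in('crate','tray'):
        hull=cv2.minAreaRect(np.c_[u,v].astype(np.float32)); 
        print(t,C['fish'],len(u),[px2w(C,*p,z)[:2].tolist() for p in cv2.boxPoints(hull)])
      else: print(t,round(r['conf'],2),'px',u.mean().round(),v.mean().round(),px2w(C,u.mean(),v.mean(),z/2),'bottom',px2w(C,l+w/2,tp+h,0))
# brightness free guess
for n,p,z in[('stud',(139,231),150),('crate',(319,196),20),('tray',(216,227),10),('cap',(248,173),195),('j',(235,155),62),('j',(217,179),62),('j',(178,184),62)]: print(n,px2w(c,*p,z))
for n,p,z in[('stud',(408,158),155),('cap',(262,180),200),('j',(273,243),62),('j',(303,222),62),('j',(356,226),62)]: print('s',n,px2w(s,*p,z))
```

```text
jar1 0.8 px 180.0 185.0 [603.9 189.2  31. ] bottom [560.8 203.5   0. ]
jar1 0.78 px 235.0 156.0 [705.2  -9.8  31. ] bottom [671.   -6.9   0. ]
jar1 0.77 px 248.0 117.0 [850.1 -56.6  31. ] bottom [816.8 -55.2   0. ]
jar1 0.77 px 261.0 261.0 [332.2 -95.4  31. ] bottom [297.1 -98.7   0. ]
jar1 0.69 px 218.0 180.0 [620.5  53.1  31. ] bottom [582.8  57.7   0. ]
jar1 0.55 px 296.0 253.0 [ 358.8 -218.9   31. ] bottom [ 334.7 -227.4    0. ]
jar1 0.53 px 182.0 273.0 [294.9 178.6  31. ] bottom [255.  185.5   0. ]
jar1 0.91 px 274.0 252.0 [704.9  -6.3  31. ] bottom [726.9   5.7   0. ]
jar1 0.82 px 265.0 146.0 [330.7 -92.3  31. ] bottom [365.9 -75.9   0. ]
jar1 0.76 px 357.0 149.0 [293.8 181.8  31. ] bottom [320.2 194.    0. ]
jar1 0.73 px 356.0 231.0 [603.2 193.4  31. ] bottom [619.2 198.3   0. ]
jar1 0.61 px 224.0 147.0 [ 359.2 -216.5   31. ] bottom [ 384.8 -213.1    0. ]
jar1 0.57 px 302.0 229.0 [620.9  55.8  31. ] bottom [641.9  59.3   0. ]
jar1 0.56 px 243.0 301.0 [851.6 -54.2  31. ] bottom [885.6 -45.6   0. ]
crate False 307 [[661.8, -26.1], [660.8, -87.0], [585.2, -85.8], [586.1, -25.4]]

[... 368 characters left out ...]
5.8   0. ] bottom [364.5 296.3   0. ]
mill 0.58 px 398.0 193.0 [420.2 310.4  -0. ] bottom [494.9 318.3  -0. ]
mill 0.55 px 261.0 208.0 [547.2 -66.9   0. ] bottom [648.1 -43.8   0. ]
bottle1 0.69 px 249.0 179.0 [612.1 -57.9 100. ] bottom [576.8 -51.7   0. ]
bottle1 0.68 px 149.0 153.0 [706.8 281.8 100. ] bottom [658.3 310.5   0. ]
bottle1 0.55 px 261.0 208.0 [626.6 -53.5 100. ] bottom [653.4 -38.5   0. ]
stud [443.3 291.8 150. ]
crate [ 558.2 -307.9   20. ]
tray [453.3  62.9  10. ]
cap [617.3 -57.7 195. ]
j [703.4 -10.2  62. ]
j [619.2  53.2  62. ]
j [603.6 188.9  62. ]
s stud [437.1 300.8 155. ]
s cap [623.3 -51.9 200. ]
s j [701.1  -9.3  62. ]
s j [622.9  55.7  62. ]
s j [611.  189.3  62. ]
```

View pics/t1.png

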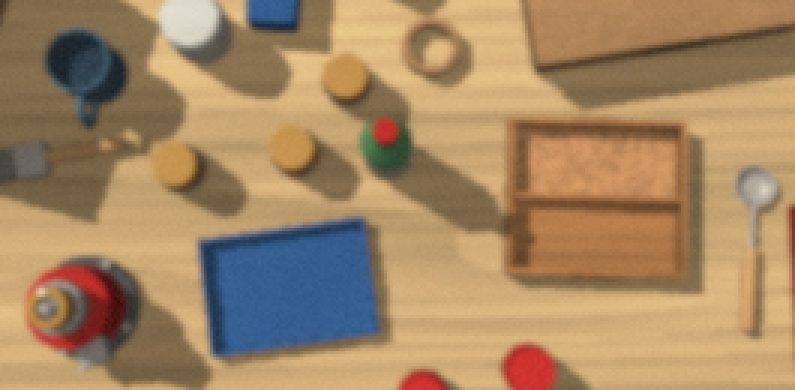

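The crop confirms it: brass-lidded amber jars at top-view pixels (235,156), (217,180) and (178,185), the only bottle beside them, the cork row on the far side of the crate, and the nut on the mill. I'm moving above the mill.

{"method": "send_rows", "body": {"series": [[[1,-350,-151,-60,-85],[1,-350,-151,-60,-85],[1,-350,-151,-60,-85],[1,-350,-151,-60,-85],[1,-350,-151,-60,-85],[1,-350,-151,-60,-85],[1,-350,-151,-60,-85],[1,-350,-151,-60,-85],[1,-350,-151,-60,-85],[1,-350,-151,-60,-85]]], "newtons": 30}}

```text
clock: 2.8
eef_pos: [442.3, 294.5, 273.8]
eef_rot: [-3.141, 0.0, -2.015]
wrist_force: [-0.2, 0.5, 0.3]
finger_gap: 94.1
```

Run:
```python
from h import *
s=manip.read_state(); print(s['clock'],s['eef_pos'],s['eef_rot'],s['joints'])
c=shot('wrist');save(c,'w1');print(c['vfov'],c['cx'],c['cy'],c['T_tool_cam'].round(2).tolist())
for t in['nut','nut_mark','burr','mill_stud','mill','tray']:
  for r in manip.silhouettes(t,c):
    v,u=np.nonzero(r['pixels']);print(t,round(r['conf'],2),r['rect'],[px2w(c,u.mean(),v.mean(),z) for z in(152,158)])
print(w2px(c,(440,297,152)))
```

```text
2.8 [442.34043423 294.5425978  273.77568835] [-3.14094278e+00  3.20801215e-04 -2.01521009e+00] [ 5.18701544e-01  2.17838697e-01  1.48386559e+00 -3.53418752e-04
  1.43925395e+00 -2.17843099e+00]
65.70646984690485 259.03361593193387 184.8458697365382 [[0.0, -0.97, -0.25, 72.45], [1.0, 0.0, -0.0, -0.01], [0.0, -0.25, 0.97, -171.01], [0.0, 0.0, 0.0, 1.0]]
nut 0.97 [245.4, 164.6, 40.1, 45.4] [array([439.5, 301.1, 152. ]), array([439. , 299.6, 158. ])]
nut_mark 0.8 [243.3, 161.0, 46.4, 49.5] [array([439.3, 301.8, 152. ]), array([438.7, 300.3, 158. ])]
burr 0.94 [238.8, 151.5, 55.0, 45.5] [array([433.1, 283.7, 152. ]), array([432.7, 282.6, 158. ])]
mill_stud 0.76 [222.1, 122.8, 89.2, 86.5] [array([426.8, 274.9, 152. ]), array([426.5, 274. , 158. ])]
mill 0.7 [225.1, 123.3, 85.3, 86.7] [array([426.2, 274.5, 152. ]), array([425.8, 273.6, 158. ])]
tray 0.97 [115.7, 0.0, 142.1, 105.6] [array([447.6, 135.5, 152. ]), array([446.9, 137.4, 158. ])]
tray 0.53 [244.7, 160.6, 44.1, 48.4] [array([439.6, 301.6, 152. ]), array([439.1, 300.1, 158. ])]
[262.61529282 181.85594533]
```

View pics/w1.png

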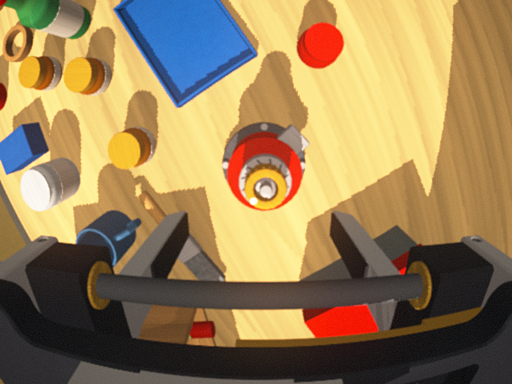

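The wrist view shows the nut centred near (265,188), with the stud tip at (264,188). The chute is at (294,138), and the nut is just off the TCP axis.

Run:
```python
from h import *
c=shot('wrist')
print(px2w(c,264,188,158),px2w(c,266,188,152),px2w(c,252,201,152),'chute',px2w(c,293,138,20),'base',px2w(c,263,164,0))
g=c['img'][140:230,220:310];cv2.imwrite('pics/w1c.png',cv2.resize(g,None,fx=6,fy=6,interpolation=2)[:,:,::-1])
t=px2w(c,264,188,158);go(t[0],t[1],134)
```

```text
[438.2 304.3 158. ] [437.  306.7 152. ] [456. 313. 152.] chute [383.1 290.2  20. ] base [439.8 309.5   0. ]
shift [ -5.9   4.6 139.5] toolyaw xaxis -115.7
```

View pics/w1c.png

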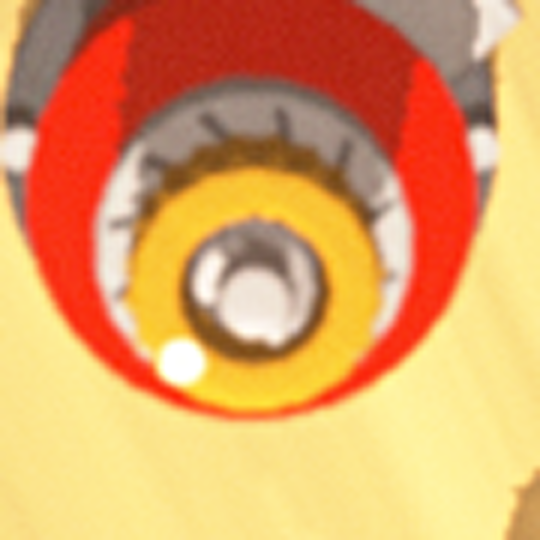

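Run:
```python
from h import *
c=shot('wrist')
a=px2w(c,262.5,189.5,158);b=px2w(c,262.8,188,152);print(a,b,tool()[:3,3]);m=(a+b)/2;go(m[0],m[1],134)
```

```text
[440.3 305.  158. ] [440.  305.3 152. ] [439.87523101 296.90964481 273.4672531 ]
shift [ -7.5   3.3 139.5] toolyaw xaxis -115.7
```

{"method": "send_rows", "body": {"series": [[[1,-7.5,3.3,80,-15],[1,-7.5,3.3,80,-15],[1,-7.5,3.3,80,-15],[1,-7.5,3.3,80,-15],[1,-7.5,3.3,80,-15],[1,-7.5,3.3,80,-15]]]}}

```text
clock: 3.85
eef_pos: [441.0, 305.0, 195.2]
eef_rot: [-3.14, 0.002, -1.758]
wrist_force: [0.3, 0.9, 0.5]
finger_gap: 93.9
```

Run:
```python
from h import *
c=shot('wrist')
r=manip.silhouettes('nut',c)[0];print(r['rect'],r['conf']);print(w2px(c,(440.1,305.1,158)),w2px(c,(440.1,305.1,152)),tool()[:3,3],manip.read_state()['joints'])
u,v=w2px(c,(440.1,305.1,152)).astype(int)
x0,y0=u-50,v-50
g=cv2.resize(c['img'][y0:y0+100,x0:x0+100],None,fx=5,fy=5,interpolation=2)[:,:,::-1].copy();print(x0,y0)
for z,rr in((158,11),(152,22)):
  P=np.array([w2px(c,(440.1+rr*np.cos(t),305.1+rr*np.sin(t),z)) for t in np.linspace(0,6.28,60)])
  cv2.polylines(g,[((P-[x0,y0]+.5)*5).astype(int)],True,(255,0,255),1)
cv2.imwrite('pics/w2c.png',g)
```

```text
[230.9, 169.7, 55.7, 64.1] 0.7
[261.03995693 208.16113932] [261.0156704  205.55784172] [440.77418371 304.86418214 194.57760887] [ 5.36780859e-01  2.83727226e-01  1.58685054e+00 -4.70986392e-05
  1.26922540e+00 -2.41834283e+00]
211 155
```

View pics/w2c.png

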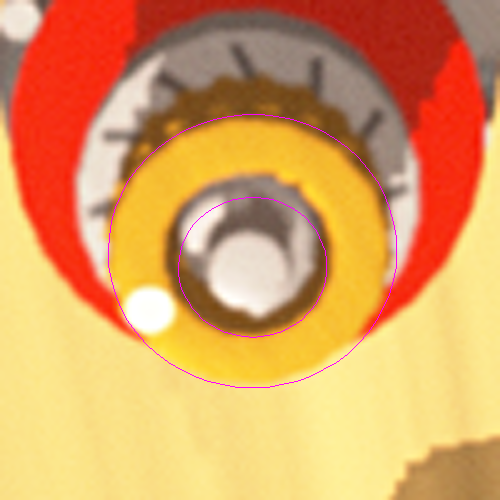

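Overlay: the nut is about 1.2 mm towards tool −y of my estimate, otherwise a match. Descend and grip.

{"method": "send_rows", "body": {"series": [[[1,0,-0.5,30,0],[1,0,-0.5,60,0],[1,0,-0.5,60,0],[1,0,-0.5,60,0],[0,0,-0.5,60,0],[0,0,-0.5,60,0],[0,0,-0.5,60,0],[0,0,-0.5,60,0],[0,0,-0.5,60,0],[0,0,-0.5,60,0]]], "newtons": 25}}

```text
clock: 4.95
eef_pos: [440.9, 304.7, 133.5]
eef_rot: [-3.142, 0.0, -1.756]
wrist_force: [0.6, 0.0, -0.0]
finger_gap: 49.1
```

{"method": "send_rows", "body": {"series": [[[0,0,0,0,0],[0,0,0,0,0],[0,0,0,0,0],[0,0,0,0,0]]]}}

```text
clock: 5.35
eef_pos: [440.9, 304.7, 133.5]
eef_rot: [3.142, 0.0, -1.756]
wrist_force: [-1.1, -0.1, 0.7]
finger_gap: 43.3
```

Gripped at 43.3 mm. Turning clockwise, following the rise.

{"method": "send_rows", "body": {"series": [[[0,0,0,-0.5,8],[0,0,0,-1.0,16],[0,0,0,-1.5,24],[0,0,0,-2.0,32],[0,0,0,-2.4,40],[0,0,0,-2.9,48],[0,0,0,-3.4,56],[0,0,0,-3.9,64],[0,0,0,-4.4,72],[0,0,0,-4.9,80]]]}}

```text
clock: 6.35
eef_pos: [440.9, 304.6, 138.2]
eef_rot: [-3.141, -0.0, 3.125]
wrist_force: [-1.2, -0.2, -0.4]
finger_gap: 43.0
```

{"method": "send_rows", "body": {"series": [[[0,0,0,-0.5,8],[0,0,0,-1.0,16],[0,0,0,-1.5,24],[0,0,0,-2.0,32],[0,0,0,-2.4,40],[0,0,0,-2.9,48],[0,0,0,-3.4,56],[0,0,0,-3.9,64],[0,0,0,-4.4,72],[0,0,0,-4.9,80]]]}}

```text
clock: 7.35
eef_pos: [440.9, 304.6, 143.1]
eef_rot: [-3.141, 0.0, 1.729]
wrist_force: [-0.9, 0.4, -2.0]
finger_gap: 43.4
```

{"method": "send_rows", "body": {"series": [[[0,0,0,-0.5,8],[0,0,0,-1.0,16],[0,0,0,-1.5,24],[0,0,0,-2.0,32],[0,0,0,-2.4,40],[0,0,0,-2.9,48],[0,0,0,-3.4,56],[0,0,0,-3.9,64],[0,0,0,-4.4,72],[0,0,0,-4.9,80]]]}}

```text
clock: 8.35
eef_pos: [440.9, 304.6, 148.0]
eef_rot: [3.142, 0.0, 0.333]
wrist_force: [0.4, -0.3, -1.3]
finger_gap: 43.7
```

{"method": "send_rows", "body": {"series": [[[0,0,0,-0.5,8],[0,0,0,-1.0,16],[0,0,0,-1.5,24],[0,0,0,-1.5,30],[0,0,0,-1.5,30],[0,0,0,-3,30],[0,0,0,-5,30],[0,0,0,-5,30]]]}}

```text
clock: 9.15
eef_pos: [441.0, 304.7, 153.5]
eef_rot: [-3.141, -0.0, -0.184]
wrist_force: [-0.4, 0.6, -1.2]
finger_gap: 43.6
```

Run:
```python
from h import *
print(manip.read_state())
```

```text
{'clock': 9.15, 'joints': array([5.36298567e-01, 3.25917736e-01, 1.63231454e+00, 3.67053947e-05,
       1.18282824e+00, 2.29090307e+00]), 'qd': array([-0.00159968,  0.00196615,  0.00283757, -0.00045435, -0.00495255,
        0.00741642]), 'effort': array([-2.41284411e-03, -5.30728304e+01, -3.36254954e+01, -3.47155763e-02,
        1.24713805e-02, -4.36153763e-02]), 'eef_pos': array([441.04462412, 304.74907132, 153.49296625]), 'eef_rot': array([-3.14121618e+00, -3.77614309e-04, -1.83822126e-01]), 'wrist_force': array([-0.35054525,  0.58366579, -1.19710838]), 'moment': array([0.01358353, 0.14974435, 0.00665804]), 'finger_gap': 43.64551194782009}
```

Free at 4.7 rad with no pull (force is just the nut's weight). Lifting it off and carrying it to the tray.

{"method": "send_rows", "body": {"series": [[[0,0,0,-30,0],[0,0,0,-60,0],[0,0,0,-60,0],[0,47,187,-60,-18],[0,47,187,-60,-18],[0,47,187,-60,-18],[0,47,187,-60,-18],[0,47,187,-60,-18],[0,47,187,-60,-18],[0,47,187,-60,-18]]]}}

```text
clock: 10.15
eef_pos: [452.6, 113.0, 212.9]
eef_rot: [-3.141, 0.0, 0.13]
wrist_force: [0.0, -0.7, -0.9]
finger_gap: 43.3
```

Run:
```python
from h import *
s=manip.read_state(); print(s['clock'],s['eef_pos'],s['eef_rot'],s['joints'])
c=shot('wrist');save(c,'w3')
r=manip.silhouettes('tray',c)
for q in r:
    v,u=np.nonzero(q['pixels']);print(q['conf'],q['rect'])
```

```text
10.15 [452.57174    112.97811546 212.86450044] [-3.14139717e+00  3.07442893e-04  1.29785522e-01] [1.65975257e-01 1.13365798e-01 1.74748273e+00 2.15462026e-04
 1.28104430e+00 1.60692450e+00]
0.66 [219.9, 109.0, 156.5, 107.4]
```

View pics/w3.png

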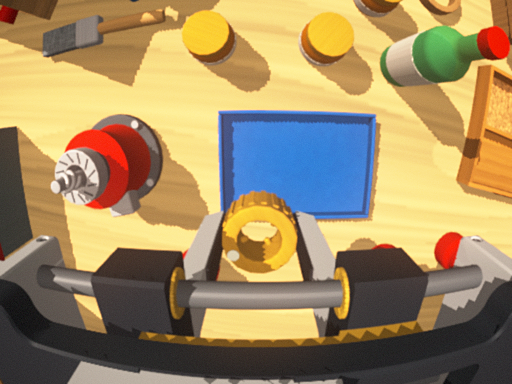

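The nut is held, the burr still sits on the mill (82,178). Tray rim corners are about (220,111), (376,115) and (367,219).

Run:
```python
from h import *
c=shot('wrist')
P=[px2w(c,*p,22)[:2] for p in((220,111),(376,115),(367,218))];print(P)
print('center',(P[0]+P[2])/2,'xdir', np.degrees(np.arctan2(*(P[1]-P[2])[::-1])),'len',np.linalg.norm(P[1]-P[2]),np.linalg.norm(P[1]-P[0]))
```

```text
[array([517.7, 170.2]), array([542.6, -24.1]), array([405.1, -41. ])]
center [461.4  64.6] xdir 7.0070289672160415 len 138.53468879670535 195.8889991806584
```

{"method": "send_rows", "body": {"series": [[[0,3,0,50,0],[0,3,0,100,0],[0,3,0,150,0],[0,3,0,170,0],[0,3,0,185,0],[0,3,0,192,0],[0,3,0,194,0],[0,3,0,195.5,0],[0,3,0,195.5,0],[0,3,0,195.5,0]]]}}

```text
clock: 11.3
eef_pos: [456.0, 112.7, 18.3]
eef_rot: [-3.142, -0.001, 0.129]
wrist_force: [-0.6, 0.1, -0.5]
finger_gap: 43.1
```

{"method": "send_rows", "body": {"series": [[[0,0,0,1,0],[0,0,0,1.6,0],[0,0,0,1.6,0],[0.58,0,0,1.6,0],[0.58,0,0,1.6,0],[0.58,0,0,1.6,0],[0.58,0,0,-20,0],[0.58,0,0,-70,0],[0.58,0,0,-120,0],[0.58,0,0,-150,0]]]}}

```text
clock: 12.3
eef_pos: [456.2, 112.7, 171.2]
eef_rot: [-3.141, -0.004, 0.129]
wrist_force: [0.5, -0.3, -1.0]
finger_gap: 54.4
```

{"method": "send_rows", "body": {"series": [[[1,0,0,-44,0],[1,10,-192,-44,0],[1,10,-192,-44,0],[1,10,-192,-44,0],[1,10,-192,-44,0],[1,10,-192,-44,0],[1,10,-192,-44,0],[1,10,-192,-20,0],[1,10,-192,10,0],[1,10,-192,10,0]]]}}

```text
clock: 13.3
eef_pos: [439.9, 302.2, 154.6]
eef_rot: [3.139, 0.005, 0.127]
wrist_force: [-1.0, -0.1, -0.3]
finger_gap: 94.1
```

Run:
```python
from h import *
c=shot('wrist')
s=manip.read_state(); print(s['clock'],s['eef_pos'],s['eef_rot'],s['joints'])
cv2.imwrite('pics/w4.png',c['img'][100:384,120:400][:,:,::-1])
for t in['burr','nut']:
  for q in manip.find_in(t,c): print(t,q['rect'],q['conf'])
print(w2px(c,(441,304.6,122)),w2px(c,(441,304.6,158)))
```

```text
13.35 [440.67158375 302.83256587 156.9606007 ] [3.14034175e+00 2.57760557e-03 1.27353612e-01] [ 5.33648729e-01  3.21068823e-01  1.63012463e+00 -1.40256450e-04
  1.19326134e+00  1.97714172e+00]
burr [215.1, 166.1, 80.5, 80.0] 0.56
nut [400.0, 167.1, 37.4, 42.6] 0.65
[256.81954827 210.72394893] [256.61590229 230.71342235]
```

View pics/w4.png

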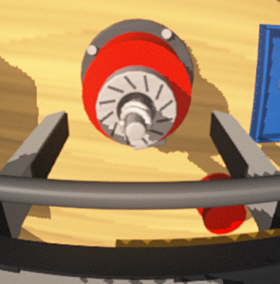

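The burr is centred at about (257,207) against (257,211) predicted, between the open fingers. Going down for it.

{"method": "send_rows", "body": {"series": [[[1,0,0,30,0],[1,0,0,50,0],[1,0,0,58,0],[1,0,0,58,0],[1,0,0,58,0],[0,0,0,58,0],[0,0,0,58,0],[0,0,0,58,0],[0,0,0,58,0],[0,0,0,58,0]]], "newtons": 35}}

```text
clock: 14.45
eef_pos: [440.9, 304.3, 99.8]
eef_rot: [-3.142, -0.0, 0.129]
wrist_force: [-0.6, -0.3, 1.2]
finger_gap: 59.2
```

{"method": "send_rows", "body": {"series": [[[0,0,0,0,0],[0,0,0,0,0]]]}}

```text
clock: 14.65
eef_pos: [440.9, 304.3, 99.8]
eef_rot: [-3.142, -0.0, 0.129]
wrist_force: [-0.8, 0.2, 2.3]
finger_gap: 59.0
```

The fingertips reach 8 mm below the burr, so I'll regrip 10 mm higher so it can be set flat on the tray floor.

{"method": "send_rows", "body": {"series": [[[0.8,0,0,0,0],[0.8,0,0,0,0],[0.8,0,0,0,0],[0.8,0,0,-11,0],[0.8,0,0,-11,0],[0,0,0,-11,0],[0,0,0,-11,0],[0,0,0,-11,0],[0,0,0,-11,0],[0,0,0,-11,0]]]}}

```text
clock: 15.65
eef_pos: [440.8, 304.2, 110.6]
eef_rot: [3.141, 0.0, 0.129]
wrist_force: [0.2, -1.4, 0.5]
finger_gap: 59.0
```

{"method": "send_rows", "body": {"series": [[[0,0,0,0,0],[0,0,0,0,0],[0,0,0,-10,0],[0,0,0,-30,0],[0,0,0,-60,0],[0,0,0,-100,0],[0,0,0,-100,0]]]}}

```text
clock: 16.35
eef_pos: [442.4, 305.2, 216.3]
eef_rot: [-3.138, -0.008, 0.129]
wrist_force: [-0.1, -0.8, -1.3]
finger_gap: 59.2
```

{"method": "send_rows", "body": {"series": [[[0,-10.5,283,0,0],[0,-10.5,283,0,0],[0,-10.5,283,0,0],[0,-10.5,283,0,0],[0,-10.5,283,0,0],[0,-10.5,283,0,0],[0,-10.5,283,0,0],[0,-10.5,283,50,0],[0,-10.5,283,100,0],[0,-10.5,283,100,0]]]}}

```text
clock: 17.35
eef_pos: [463.4, 22.8, 105.6]
eef_rot: [-3.14, 0.01, 0.129]
wrist_force: [0.1, 1.0, -1.3]
finger_gap: 59.2
```

{"method": "send_rows", "body": {"series": [[[0,0,0,0,0],[0,0,0,50,0],[0,0,0,75,0],[0,0,0,85,0],[0,0,0,90,0],[0,0,0,92,0],[0,0,0,93.5,0],[0,0,0,93.5,0],[0,0,0,93.5,0]]]}}

```text
clock: 18.25
eef_pos: [467.2, 22.3, 17.8]
eef_rot: [3.141, -0.001, 0.129]
wrist_force: [-0.3, -0.2, -0.7]
finger_gap: 59.2
```

{"method": "send_rows", "body": {"series": [[[0,0,0,1,0],[0,0,0,2,0],[0,0,0,2,0],[0.72,0,0,2,0],[0.72,0,0,2,0],[0.72,0,0,2,0],[0.72,0,0,-20,0],[0.72,0,0,-70,0],[0.72,0,0,-120,0],[0.72,0,0,-160,0]]]}}

```text
clock: 19.25
eef_pos: [466.9, 22.3, 179.9]
eef_rot: [3.141, -0.002, 0.129]
wrist_force: [0.5, 0.4, -0.5]
finger_gap: 67.6
```

{"method": "send_rows", "body": {"series": [[[0.72,0,0,-30,0],[0.72,0,0,-80,0],[0.72,142,96,-80,0],[0.72,142,96,-80,0],[0.72,142,96,-80,0],[0.72,142,96,-80,0],[0.72,142,96,-80,0],[0.72,142,96,-80,0],[0.72,142,96,-80,0]]]}}

```text
clock: 20.15
eef_pos: [619.4, -54.1, 257.5]
eef_rot: [3.142, -0.0, 0.129]
wrist_force: [0.2, 0.4, -0.5]
finger_gap: 67.6
```

Run:
```python
from h import *
c=shot('wrist');save(c,'w5')
s=manip.read_state(); print(s['clock'],s['eef_pos'],s['eef_rot'],s['joints'])
for t in['bottle1','crate','jar1']:
  for q in manip.silhouettes(t,c):
    v,u=np.nonzero(q['pixels']);print(t,q['rect'],round(q['conf'],2))
b=shot('top');cv2.imwrite('pics/t2.png',np.hstack([c['img'],cv2.resize(b['img'][190:270,120:260],None,fx=2,fy=2) if 0 else c['img'][:,:0]])[:,:,::-1])
for t in['nut','burr','tray','jar1']:
  for q in manip.silhouettes(t,b):
    v,u=np.nonzero(q['pixels']);print('top',t,px2w(b,u.mean(),v.mean(),20),round(q['conf'],2))
```

```text
20.2 [619.42196995 -54.08233666 257.69117427] [ 3.14148763e+00 -5.61490852e-04  1.29489506e-01] [-1.46009440e-01  4.36538135e-01  1.23408049e+00  5.19355220e-05
  1.47040514e+00  1.29529222e+00]
bottle1 [234.0, 139.6, 52.7, 78.1] 0.91
bottle1 [68.3, 108.3, 54.4, 39.1] 0.51
bottle1 [77.0, 9.3, 69.3, 63.0] 0.37
bottle1 [209.6, 74.2, 47.2, 48.1] 0.22
crate [338.6, 147.6, 135.7, 124.9] 0.76
crate [155.7, 130.4, 49.6, 45.9] 0.65
jar1 [312.3, 311.0, 35.8, 23.4] 0.77
jar1 [69.6, 106.2, 48.8, 42.2] 0.76
jar1 [155.8, 131.1, 49.6, 45.5] 0.73
jar1 [260.8, 0.0, 40.7, 22.4] 0.68
jar1 [208.8, 73.6, 50.6, 49.2] 0.64
jar1 [245.9, 309.7, 32.5, 33.0] 0.59
top nut [455.7 125.1  20. ] 0.49
top tray [469.5 139.4  20. ] 0.55
top jar1 [647.2 192.9  20. ] 0.79
top jar1 [856.4 -57.4  20. ] 0.61
top jar1 [ 358.5 -219.7   20. ] 0.53
top jar1 [294.3 184.9  20. ] 0.52
top jar1 [ 331.5 -110.2   20. ] 0.51
top jar1 [465.  140.4  20. ] 0.2
```

View pics/w5.png

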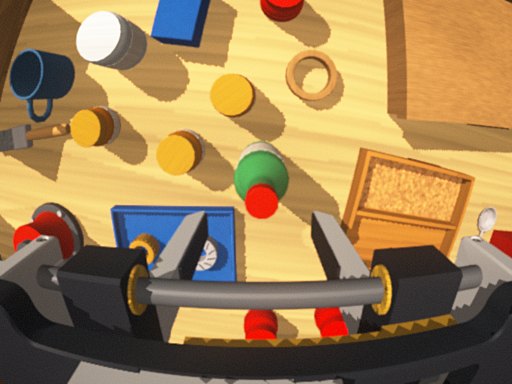

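The bottle cap is at (262,202) and the tray holds the nut (145,247) and burr (205,255). The crate's rear corners are at (364,149) and (473,178).

Run:
```python
from h import *
c=shot('wrist')
b=px2w(c,262,201,200);print('cap',b,'base',px2w(c,258,155,0)); go(b[0],b[1],157)
a,d=px2w(c,364,149,34)[:2],px2w(c,473,178,34)[:2];e=a-d
print(a,d,np.linalg.norm(e),'ydir',np.degrees(np.arctan2(e[1],e[0])))
y=e/np.linalg.norm(e);x=np.array([y[1],-y[0]]);print('ctr',(a+d)/2-93*x,'back row',(a+d)/2-48*x,'x',x)
for t in['jar1']:
  for q in manip.silhouettes(t,c):
    v,u=np.nonzero(q['pixels']);print(t,px2w(c,u.mean(),v.mean(),50),round(q['conf'],2))
```

```text
cap [621.3 -56.1 200. ] base [626.8 -51.7   0. ]
shift [  1.1   1.6 100.2] toolyaw xaxis 7.4
[ 661.3 -196.1] [ 648.7 -408.4] 212.67357616779756 ydir 86.60348108462009
ctr [ 562.16336107 -296.74014767] back row [ 607.08431539 -299.40620525] x [ 0.99824343 -0.05924572]
jar1 [705.9  -9.1  50. ] 0.84
jar1 [361.3 -89.5  50. ] 0.84
jar1 [625.7  51.6  50. ] 0.82
jar1 [828.3 -54.9  50. ] 0.64
jar1 [649.1 182.3  50. ] 0.56
jar1 [ 377.9 -204.    50. ] 0.56
jar1 [770.8 170.3  50. ] 0.29
```

{"method": "send_rows", "body": {"series": [[[0.72,1,1.6,30,0],[0.72,1,1.6,60,0],[0.72,1,1.6,90,0],[0.72,1,1.6,96.5,0],[0.72,1,1.6,96.5,0],[0.72,1,1.6,96.5,0],[0,1,1.6,96.5,0],[0,1,1.6,96.5,0],[0,1,1.6,96.5,0],[0,1,1.6,96.5,0]]], "newtons": 25}}

```text
clock: 21.7
eef_pos: [621.3, -56.1, 161.0]
eef_rot: [3.141, -0.0, 0.129]
wrist_force: [0.3, 0.5, -1.1]
finger_gap: 39.2
```

{"method": "send_rows", "body": {"series": [[[0,0,0,0,0],[0,0,0,0,0],[0,0,0,0,0],[0,0,0,0,0],[0,0,0,0,0],[0,0,0,0,0]]]}}

```text
clock: 22.3
eef_pos: [621.2, -56.1, 160.8]
eef_rot: [3.142, -0.0, 0.129]
wrist_force: [-0.0, 0.5, 0.7]
finger_gap: 27.4
```

{"method": "send_rows", "body": {"series": [[[0,0,0,0,0],[0,0,0,0,0],[0,0,0,-5,0],[0,0,0,-15,0],[0,0,0,-40,0],[0,0,0,-70,0],[0,0,0,-70,0],[0,0,0,-70,0]]], "newtons": 30}}

```text
clock: 23.1
eef_pos: [621.1, -56.1, 230.3]
eef_rot: [3.142, -0.0, 0.129]
wrist_force: [-0.4, -0.6, -4.5]
finger_gap: 27.4
```

{"method": "send_rows", "body": {"series": [[[0,-3,15,0,0],[0,-8,42,0,0],[0,-14,72,0,0],[0,-20,105,0,0],[0,-26,138,0,0],[0,-33,171,0,0],[0,-39,202,0,0],[0,-43,226,0,0],[0,-46,241,0,0],[0,-46,241,0,0]]]}}

```text
clock: 24.1
eef_pos: [605.6, -303.0, 229.0]
eef_rot: [-3.141, 0.002, 0.127]
wrist_force: [-0.0, 1.1, -4.4]
finger_gap: 27.5
```

Run:
```python
from h import *
c=shot('wrist');save(c,'w6')
s=manip.read_state(); print(s['clock'],s['eef_pos'],s['eef_rot'],s['wrist_force'])
for p in [(606.5,-301.7,10),(606.5,-301.7,69)]: print(w2px(c,p))
```

```text
24.15 [ 606.02139879 -301.59631756  229.3484629 ] [-3.14038493e+00  1.47195013e-03  1.27643535e-01] [-0.04279202 -0.35839411 -3.56435911]
[258.69322036 163.66922665]
[258.64086068 173.2682983 ]
```

View pics/w6.png

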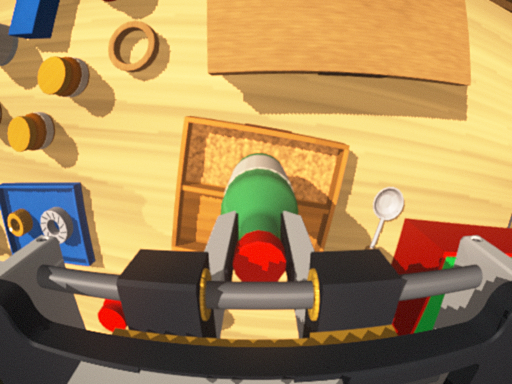

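Run:
```python
from h import *
c=shot('wrist')
a,d,m,b=[px2w(c,*p,34)[:2] for p in((188,117),(348,146),(183,187),(173,248))];e=a-d
print(a,d,m,b,np.linalg.norm(e),'yaw',np.degrees(np.arctan2(e[1],e[0]))-90)
y=e/np.linalg.norm(e);x=np.array([y[1],-y[0]]);print('ctr',(a+d)/2-93*x,'back row',(a+d)/2-48*x,'front',(a+d)/2-138*x,'x',x)
```

```text
[ 659.6 -204.8] [ 649.6 -409.6] [ 568.7 -205.6] [ 477.1 -194.8] 205.04399527906202 yaw -2.7954252903150376
ctr [ 561.71066679 -302.66438803] back row [ 606.65711834 -304.85903898] front [ 516.76421524 -300.46973707] x [ 0.99881003 -0.04877002]
```

{"method": "send_rows", "body": {"series": [[[0,0,0,15,0],[0,0,0,35,0],[0,0,0,48,0],[0,0,0,54,0],[0,0,0,57,0],[0,0,0,58,0],[0,0,0,58,0]]]}}

```text
clock: 24.9
eef_pos: [606.8, -301.1, 173.3]
eef_rot: [3.141, -0.001, 0.129]
wrist_force: [0.2, -1.3, -5.3]
finger_gap: 27.0
```

{"method": "send_rows", "body": {"series": [[[0,0,0,0.5,0],[0,0,0,1,0],[0,0,0,1.5,0]]]}}

```text
clock: 25.2
eef_pos: [606.6, -301.1, 171.4]
eef_rot: [3.141, -0.0, 0.129]
wrist_force: [0.1, 0.3, -4.1]
finger_gap: 27.1
```

{"method": "send_rows", "body": {"series": [[[0,0,0,0.5,0],[0,0,0,1,0],[0,0,0,1.5,0],[0,0,0,1.5,0]]]}}

```text
clock: 25.6
eef_pos: [606.5, -301.0, 169.5]
eef_rot: [-3.142, 0.0, 0.129]
wrist_force: [-1.3, 0.1, -4.1]
finger_gap: 27.1
```

{"method": "send_rows", "body": {"series": [[[0,0,0,0.5,0],[0,0,0,1,0],[0,0,0,1,0]]]}}

```text
clock: 25.9
eef_pos: [606.5, -301.0, 168.6]
eef_rot: [-3.142, 0.0, 0.129]
wrist_force: [0.1, 0.3, -4.5]
finger_gap: 27.0
```

{"method": "send_rows", "body": {"series": [[[0,0,0,0.5,0],[0,0,0,1,0],[0,0,0,1,0]]]}}

```text
clock: 26.2
eef_pos: [606.5, -301.0, 167.6]
eef_rot: [-3.142, 0.0, 0.129]
wrist_force: [0.3, 0.2, -4.3]
finger_gap: 27.1
```

{"method": "send_rows", "body": {"series": [[[0,0,0,0.5,0],[0,0,0,0.8,0],[0,0,0,0.8,0]]]}}

```text
clock: 26.5
eef_pos: [606.5, -301.0, 166.8]
eef_rot: [-3.142, 0.0, 0.129]
wrist_force: [0.0, 0.1, -4.8]
finger_gap: 27.6
```

{"method": "send_rows", "body": {"series": [[[0,0,0,0.4,0],[0,0,0,0.7,0],[0,0,0,0.7,0]]]}}

```text
clock: 26.8
eef_pos: [606.7, -301.1, 166.7]
eef_rot: [3.141, -0.001, 0.129]
wrist_force: [0.4, 0.2, 2.2]
finger_gap: 27.3
```

{"method": "send_rows", "body": {"series": [[[0,0,0,0.4,0],[0,0,0,0.7,0],[0,0,0,0.7,0]]]}}

```text
clock: 27.1
eef_pos: [606.9, -301.2, 166.7]
eef_rot: [3.14, -0.002, 0.129]
wrist_force: [-1.3, 1.0, 7.2]
finger_gap: 27.3
```

Contact at 166.7. Easing off 0.9 mm, then releasing and rising.

{"method": "send_rows", "body": {"series": [[[0,0,0,-0.9,0],[0.6,0,0,-0.9,0],[0.6,0,0,-0.9,0],[0.6,0,0,-0.9,0],[0.6,0,0,-0.9,0],[0.6,0,0,-0.9,0],[0.6,0,0,-15,0],[0.6,0,0,-45,0],[0.6,0,0,-80,0],[0.6,0,0,-80,0]]]}}

```text
clock: 28.1
eef_pos: [607.7, -301.7, 252.2]
eef_rot: [3.136, -0.007, 0.129]
wrist_force: [-0.1, -1.3, 0.1]
finger_gap: 55.9
```

Run:
```python
from h import *
b=shot('scene')
s=manip.read_state(); print(s['clock'],s['eef_pos'],s['eef_rot'],s['joints'])
save(b,'s2')
for q in manip.silhouettes('jar1',b):
    v,u=np.nonzero(q['pixels']);col=b['img'][q['pixels']].mean(0).round();print('sc',q['rect'],px2w(b,u.mean(),v.mean(),31),round(q['conf'],2),col)
b=shot('top')
for q in manip.silhouettes('jar1',b):
    v,u=np.nonzero(q['pixels']);col=b['img'][q['pixels']].mean(0).round();print('top',q['rect'],px2w(b,u.mean(),v.mean(),45),round(q['conf'],2),col)
```

```text
28.15 [ 607.18964499 -301.39568889  249.11480734] [ 3.13831598 -0.00431473  0.1288905 ] [-5.14751914e-01  5.75506093e-01  1.05003016e+00 -3.18133273e-05
  1.51063861e+00  9.27162806e-01]
sc [261.8, 234.1, 26.5, 32.8] [705.8  -6.1  31. ] 0.94 [198. 142.  68.]
sc [289.3, 215.3, 24.1, 26.8] [621.4  56.9  31. ] 0.82 [194. 139.  66.]
sc [344.9, 135.8, 21.9, 28.5] [295.4 183.1  31. ] 0.77 [198.  37.  25.]
sc [342.7, 228.7, 26.4, 32.3] [646.1 194.9  31. ] 0.76 [186. 133.  63.]
sc [231.8, 283.8, 24.0, 36.1] [853.1 -53.2  31. ] 0.76 [215.  30.  20.]
sc [258.7, 131.6, 18.0, 28.1] [330.4 -91.3  31. ] 0.73 [207.  31.  22.]
sc [215.1, 133.3, 17.2, 26.1] [ 359.3 -217.3   31. ] 0.64 [209.  26.  18.]
top [169.7, 163.9, 19.2, 19.5] [643.3 187.   45. ] 0.78 [179. 136.  79.]
top [228.7, 145.0, 16.3, 22.5] [702.8 -11.2  45. ] 0.72 [192. 147.  87.]
top [250.6, 252.4, 13.8, 16.4] [338.2 -86.7  45. ] 0.7 [212.  69.  60.]
top [210.6, 170.7, 16.2, 17.6] [618.   51.8  45. ] 0.63 [191. 145.  83.]
top [241.6, 107.5, 12.4, 19.4] [845.2 -57.7  45. ] 0.55 [185.  66.  54.]
top [173.4, 265.7, 18.0, 16.5] [301.9 181.6  45. ] 0.49 [198.  61.  53.]
```

View pics/s2.png

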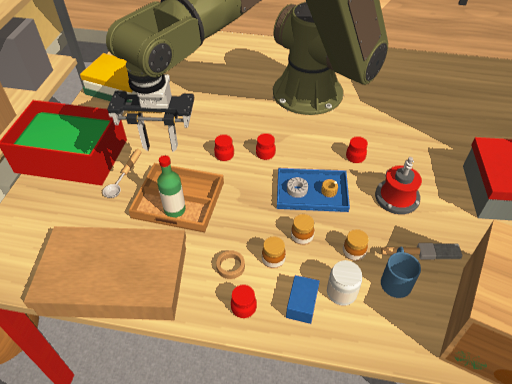

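The bottle stands in the back row, and the nut (330,187) and burr (297,187) lie in the tray. One jar was knocked to about (645,190). Next is the jar at (704,-8).

{"method": "send_rows", "body": {"series": [[[1,67,-139,0,5],[1,134,-278,0,10],[1,134,-278,0,10],[1,134,-278,0,10],[1,134,-278,0,10],[1,134,-278,0,10],[1,134,-278,0,10],[1,134,-278,50,10],[1,134,-278,90,10],[1,134,-278,90,10]]]}}

```text
clock: 29.3
eef_pos: [700.9, -8.3, 148.3]
eef_rot: [-3.141, 0.012, -0.046]
wrist_force: [-0.4, 0.3, -0.5]
finger_gap: 94.0
```

```bash
cat > jar.py <<'E'
from h import *
import sys
def look(x,y,fn=None):
    c=shot('wrist'); s=manip.read_state(); print(s['clock'],s['eef_pos'].round(1),s['eef_rot'].round(3),s['joints'].round(2))
    u0=w2px(c,(x,y,62)); print('pred',u0)
    hsv=cv2.cvtColor(c['img'],cv2.COLOR_RGB2HSV)
    for q in manip.silhouettes('jar1',c):
        m=q['pixels']; col=c['img'][m].mean(0)
        if col[1]<90: continue
        v,u=np.nonzero(m); 
        # fit top lid circle: model silhouette outline by projecting the jar and matching bbox
        best=None
        from scipy.optimize import minimize
        l,t,w,h=q['rect']
        def box(p):
            P=np.array([w2px(c,(p[0]+r*np.cos(a),p[1]+r*np.sin(a),z)) for r,z in((26.5,62),(26.5,46),(30,32),(30,0)) for a in np.linspace(0,6.28,24)])
            return np.r_[P.min(0),P.max(0)]
        o=minimize(lambda p:np.sum((box(p)-[l,t,l+w,t+h])**2),px2w(c,u.mean(),v.mean(),45)[:2],method='Nelder-Mead')
        print('jar',q['rect'],round(q['conf'],2),o.x.round(1),'resid',round(o.fun,1))
        if np.hypot(*(o.x-[x,y]))<60: go(o.x[0],o.x[1],50)
    if fn: save(c,fn)
if __name__=='__main__': look(float(sys.argv[1]),float(sys.argv[2]),sys.argv[3] if len(sys.argv)>3 else None)
E
python3 jar.py 704 -8 w7
```

```text
29.35 [702.5  -8.5 152.9] [-3.142  0.006 -0.046] [-0.06  0.7   1.07 -0.    1.37  1.55]
pred [259.45106863 187.87508361]
jar [228.0, 145.3, 61.2, 69.1] 0.98 [704.6  -7.1] resid 1.2
shift [  0.9  -1.5 106. ] toolyaw xaxis -2.6
jar [177.3, 218.7, 57.2, 63.1] 0.96 [626.5  53.6] resid 33.3
jar [61.5, 202.8, 59.3, 50.5] 0.76 [654.1 195.1] resid 95.3
```

View pics/w7.png

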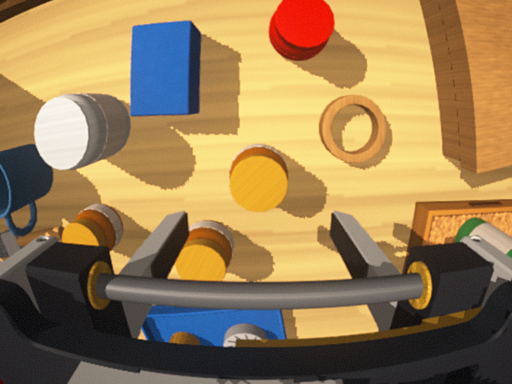

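The amber jar is centred at (259,180) between the fingers, with the others well clear.

{"method": "send_rows", "body": {"series": [[[1,1,-1.5,40,0],[1,1,-1.5,80,0],[1,1,-1.5,103,0],[1,1,-1.5,106,0],[1,1,-1.5,106,0],[0,1,-1.5,106,0],[0,1,-1.5,106,0],[0,1,-1.5,106,0],[0,1,-1.5,106,0],[0,1,-1.5,106,0]]], "newtons": 30}}

```text
clock: 30.4
eef_pos: [704.9, -6.7, 49.7]
eef_rot: [3.142, -0.0, -0.046]
wrist_force: [-1.0, 0.3, -0.1]
finger_gap: 57.3
```

{"method": "send_rows", "body": {"series": [[[0,0,0,0,0],[0,0,0,0,0],[0,0,0,0,0],[0,0,0,-20,0],[0,0,0,-60,0],[0,0,0,-90,0],[0,0,0,-90,0]]]}}

```text
clock: 31.1
eef_pos: [706.3, -6.6, 144.1]
eef_rot: [-3.141, -0.007, -0.046]
wrist_force: [1.0, 0.8, -2.2]
finger_gap: 52.9
```

{"method": "send_rows", "body": {"series": [[[0,-45,2,0,0],[0,-90,4,0,0],[0,-135,6,0,0],[0,-188,9,0,0],[0,-188,9,0,0],[0,-186,55,0,0],[0,-183,105,0,0],[0,-181,155,0,0],[0,-179,205,0,0],[0,-174.5,255,0,0]]]}}

```text
clock: 32.1
eef_pos: [518.2, -254.9, 138.1]
eef_rot: [-3.141, 0.001, -0.046]
wrist_force: [0.8, 0.2, -2.3]
finger_gap: 52.7
```

{"method": "send_rows", "body": {"series": [[[0,0,46,0,0],[0,0,46,0,0],[0,0,46,0,0]]]}}

```text
clock: 32.4
eef_pos: [516.1, -299.5, 137.7]
eef_rot: [-3.14, 0.002, -0.047]
wrist_force: [0.4, -0.3, -3.0]
finger_gap: 52.5
```

Run:
```python
from h import *
c=shot('wrist');save(c,'w8')
s=manip.read_state(); print(s['clock'],s['eef_pos'].round(1),s['eef_rot'].round(3),s['joints'].round(2));go(516.7,-299.7,57)
```

```text
32.45 [ 516.5 -298.5  138.1] [-3.14e+00  2.00e-03 -4.60e-02] [-0.59  0.47  1.47  0.    1.21  1.03]
shift [ 0.4  1.2 81.1] toolyaw xaxis -2.6
```

View pics/w8.png

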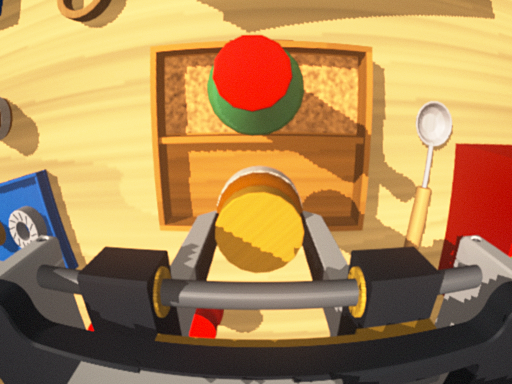

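The crate is aligned with the tool, corners about (153,47), (371,48), (366,228) and (161,228). The bottle is upright and the jar is over the middle of the front row. I'll check the centre, then rotate half a turn so the wrist camera stays away from the bottle.

Run:
```python
from h import *
c=shot('wrist')
P=np.array([px2w(c,*p,34)[:2] for p in((153,47),(371,48),(366,228),(161,228))]);print(P,P.mean(0))
print('xwall',px2w(c,160,138,34),px2w(c,366,138,34))
```

```text
[[ 658.6 -203.1]
 [ 648.8 -410.8]
 [ 466.7 -407.7]
 [ 476.7 -193.6]] [ 562.7 -303.8]
xwall [ 569.3 -204.8   34. ] [ 560.6 -403.1   34. ]
```

{"method": "send_rows", "body": {"series": [[[0,0,0,0,-8.5],[0,0,0,0,-17],[0,0,0,0,-25.5],[0,0,0,0,-34],[0,0,0,0,-42.5],[0,0,0,0,-51],[0,0,0,0,-59.5],[0,0,0,0,-68],[0,0,0,0,-76.5],[0,0,0,0,-85]]]}}

```text
clock: 33.5
eef_pos: [517.1, -297.6, 139.3]
eef_rot: [-3.141, -0.0, 1.446]
wrist_force: [0.0, 0.0, -2.8]
finger_gap: 52.9
```

{"method": "send_rows", "body": {"series": [[[0,0,0,0,-8.5],[0,0,0,0,-17],[0,0,0,0,-25.5],[0,0,0,0,-34],[0,0,0,0,-42.5],[0,0,0,0,-51],[0,0,0,0,-59.5],[0,0,0,0,-68],[0,0,0,0,-76.5],[0,0,0,0,-85]]]}}

```text
clock: 34.5
eef_pos: [517.1, -297.5, 139.3]
eef_rot: [3.141, -0.0, 2.929]
wrist_force: [-0.5, -1.0, -1.8]
finger_gap: 52.4
```

{"method": "send_rows", "body": {"series": [[[0,0,0,0,-8.5],[0,0,0,0,-10],[0,0,0,0,-10],[0,0,0,0,-10]]]}}

```text
clock: 34.9
eef_pos: [516.8, -298.5, 139.4]
eef_rot: [3.142, -0.0, 3.093]
wrist_force: [-0.8, 0.6, -2.7]
finger_gap: 52.4
```

{"method": "send_rows", "body": {"series": [[[0,-0.7,-2.5,30,0],[0,-0.7,-2.5,60,0],[0,-0.7,-2.5,75,0],[0,-0.7,-2.5,80,0],[0,-0.7,-2.5,82,0],[0,-0.7,-2.5,83,0],[0,-0.7,-2.5,83,0]]]}}

```text
clock: 35.6
eef_pos: [517.7, -301.8, 57.5]
eef_rot: [-3.141, 0.001, 3.096]
wrist_force: [-0.5, -0.3, -1.7]
finger_gap: 52.8
```

{"method": "send_rows", "body": {"series": [[[0,0,0,0.5,0],[0,0,0,0.7,0],[0,0,0,0.7,0]]]}}

```text
clock: 35.9
eef_pos: [517.3, -301.6, 56.0]
eef_rot: [-3.141, 0.0, 3.096]
wrist_force: [-0.5, 0.0, -2.6]
finger_gap: 52.8
```

{"method": "send_rows", "body": {"series": [[[0,0,0,0.5,0],[0,0,0,0.5,0],[0.8,0,0,0.5,0],[0.8,0,0,0.5,0],[0.8,0,0,0.5,0],[0.8,0,0,0.5,0],[1,0,0,-30,0],[1,0,0,-80,0],[1,0,0,-100,0],[1,0,0,-100,0]]]}}

```text
clock: 36.9
eef_pos: [518.4, -302.3, 159.2]
eef_rot: [-3.139, 0.005, 3.096]
wrist_force: [0.3, 0.3, -0.1]
finger_gap: 94.2
```

{"method": "send_rows", "body": {"series": [[[1,0,50,0,0],[1,0,100,0,0],[1,-10,150,0,8.5],[1,-87.5,361.5,0,76],[1,-87.5,361.5,0,76],[1,-87.5,361.5,0,76],[1,-87.5,361.5,0,76],[1,-87.5,361.5,0,76],[1,-87.5,361.5,0,76],[1,-87.5,361.5,0,76]]]}}

```text
clock: 37.9
eef_pos: [620.8, 57.0, 153.7]
eef_rot: [-3.139, -0.001, 1.943]
wrist_force: [0.0, -0.9, 0.0]
finger_gap: 94.1
```

{"method": "send_rows", "body": {"series": [[[1,0,0,0,8],[1,0,0,0,14],[1,0,0,0,14],[1,0,0,0,14]]]}}

```text
clock: 38.3
eef_pos: [620.9, 55.5, 154.7]
eef_rot: [-3.14, -0.0, 1.706]
wrist_force: [-0.3, 0.2, 0.4]
finger_gap: 94.2
```

```bash
python3 jar.py 622 54 w9
```

```text
38.35 [621.   55.6 155. ] [-3.141 -0.     1.705] [ 0.03  0.51  1.36 -0.    1.27 -0.1 ]
pred [259.10179876 191.91397771]
jar [232.2, 150.1, 56.4, 69.5] 0.71 [623.5  53.7] resid 2.5
shift [ -2.1   2.3 105.2] toolyaw xaxis 97.7
jar [268.9, 17.2, 69.4, 65.2] 0.61 [646.3 193.5] resid 8.1
jar [96.8, 162.7, 52.3, 52.9] 0.58 [473.1  27.8] resid 174.4
```

{"method": "send_rows", "body": {"series": [[[1,-2,2.3,40,5],[1,-2,2.3,80,10],[1,-2,2.3,102,10],[1,-2,2.3,105.5,10],[1,-2,2.3,105.5,10],[0,-2,2.3,105.5,10],[0,-2,2.3,105.5,10],[0,-2,2.3,105.5,10],[0,-2,2.3,105.5,10],[0,-2,2.3,105.5,10]]]}}

```text
clock: 39.4
eef_pos: [623.8, 53.9, 50.5]
eef_rot: [3.141, -0.0, 1.528]
wrist_force: [-0.6, -0.6, 0.8]
finger_gap: 57.9
```

{"method": "send_rows", "body": {"series": [[[0,0,0,0,0],[0,0,0,0,0],[0,0,0,0,0],[0,0,0,-20,0],[0,0,0,-60,0],[0,0,0,-100,0],[0,0,0,-100,0],[0,0,0,-100,0]]]}}

```text
clock: 40.2
eef_pos: [623.8, 53.9, 150.2]
eef_rot: [3.141, -0.0, 1.528]
wrist_force: [0.1, -0.0, -3.5]
finger_gap: 52.7
```

{"method": "send_rows", "body": {"series": [[[0,-2,-45,0,0],[0,-5,-90,0,0],[0,-25,-110,0,0],[0,-70,-108,0,0],[0,-118,-106,0,0],[0,-166,-104,0,0],[0,-214,-102,0,0],[0,-262,-100,0,0],[0,-310,-97,0,0],[0,-355,-94,0,0]]]}}

```text
clock: 41.2
eef_pos: [513.5, -298.6, 148.1]
eef_rot: [-3.139, -0.002, 1.527]
wrist_force: [0.3, 0.5, -2.6]
finger_gap: 52.6
```

{"method": "send_rows", "body": {"series": [[[0,-45,2,0,0],[0,-72,3,0,0],[0,-72,3,0,0],[0,-72,3,0,0],[0,-72,3,0,0]]]}}

```text
clock: 41.7
eef_pos: [514.4, -367.7, 149.2]
eef_rot: [-3.14, -0.001, 1.528]
wrist_force: [0.1, 0.2, -2.4]
finger_gap: 52.7
```

Run:
```python
from h import *
c=shot('wrist');save(c,'w10')
s=manip.read_state(); print(s['clock'],s['eef_pos'].round(1),s['eef_rot'].round(3),s['joints'].round(2));go(514.4,-369,57.5)
for q in manip.silhouettes('jar1',c): print(q['rect'],round(q['conf'],2))
```

```text
41.75 [ 514.5 -367.6  149.6] [-3.141e+00 -1.000e-03  1.529e+00] [-0.68  0.54  1.34  0.    1.27 -0.64]
shift [-1.5  0.  92.1] toolyaw xaxis 87.6
[68.1, 22.4, 71.8, 57.9] 0.86
[215.3, 166.4, 87.7, 109.9] 0.73
[227.2, 85.3, 61.8, 65.2] 0.63
```

View pics/w10.png

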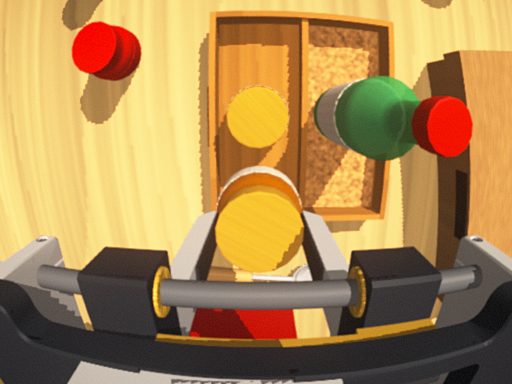

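The middle jar (258,116) and the bottle both stand. The held jar is over the right slot.

{"method": "send_rows", "body": {"series": [[[0,0.3,0,30,0],[0,0.3,0,60,0],[0,0.3,0,80,0],[0,0.3,0,89,0],[0,0.3,0,91,0],[0,0.3,0,93,0],[0,0.3,0,93,0]]]}}

```text
clock: 42.5
eef_pos: [514.9, -368.7, 58.2]
eef_rot: [3.14, 0.001, 1.528]
wrist_force: [0.7, -0.4, -2.6]
finger_gap: 52.7
```

{"method": "send_rows", "body": {"series": [[[0,0,0,0.5,0],[0,0,0,0.7,0],[0,0,0,0.7,0]]]}}

```text
clock: 42.8
eef_pos: [514.5, -368.6, 56.9]
eef_rot: [3.141, 0.0, 1.528]
wrist_force: [-0.1, 0.1, -2.5]
finger_gap: 52.4
```

{"method": "send_rows", "body": {"series": [[[0,0,0,0.7,0],[0,0,0,0.7,0],[0.8,0,0,0.7,0],[0.8,0,0,0.7,0],[0.8,0,0,0.7,0],[0.8,0,0,0.7,0],[0.8,0,0,-30,0],[0.8,0,0,-80,0],[0.8,0,0,-120,0],[0.8,0,0,-120,0]]]}}

```text
clock: 43.8
eef_pos: [516.1, -369.7, 182.9]
eef_rot: [3.134, 0.006, 1.528]
wrist_force: [1.0, -0.0, 1.0]
finger_gap: 74.9
```

{"method": "send_rows", "body": {"series": [[[0.8,48,-2,0,0],[0.8,96,-4,0,0],[0.8,144,-6,0,0],[0.8,192,-8,0,0],[0.8,240,5,0,0],[0.8,286,20,0,0],[0.8,332,35,0,0],[1,378,50,0,0],[1,424,65,0,0],[1,470,80,0,0]]]}}

```text
clock: 44.8
eef_pos: [614.8, 99.7, 175.9]
eef_rot: [-3.141, 0.0, 1.528]
wrist_force: [1.4, -1.4, 0.0]
finger_gap: 93.6
```

{"method": "send_rows", "body": {"series": [[[1,45,13,0,0],[1,90,26,0,0],[1,96.5,27.5,20,0],[1,96.5,27.5,20,0],[1,96.5,27.5,20,0]]]}}

```text
clock: 45.3
eef_pos: [645.9, 192.2, 156.0]
eef_rot: [-3.14, 0.001, 1.528]
wrist_force: [0.1, 0.2, 0.5]
finger_gap: 93.8
```

```bash
python3 jar.py 646 193 w11
```

```text
45.35 [646.3 191.9 157. ] [3.142 0.    1.527] [ 0.23  0.62  1.19 -0.    1.33  0.28]
pred [258.34214412 189.07944084]
jar [228.9, 149.3, 60.5, 66.8] 0.59 [646.7 192.2] resid 2.9
shift [5.000e-01 1.000e-01 1.075e+02] toolyaw xaxis 87.5
```

View pics/w11.png

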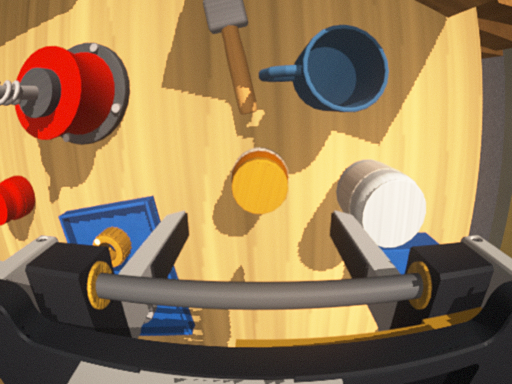

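The jar is at (260,182). The tin (393,210) is near the right finger, so I'll check its position and height first.

Run:
```python
from h import *
s=shot('scene');t=shot('top');w=shot('wrist')
for z in(70,90,110,130): print(z,px2w(s,345,270,z),px2w(w,393,210,z))
print(manip.find_in('tin',t)[:1],manip.find_in('tin',w)[:1])
```

```text
70 [751.  168.8  70. ] [779.6 166.7  70. ]
90 [763.9 166.7  90. ] [769.6 174.4  90. ]
110 [776.7 164.7 110. ] [759.6 182.1 110. ]
130 [789.6 162.6 130. ] [749.6 189.9 130. ]
[{'rect': [176.7, 123.7, 23.3, 29.3], 'conf': 0.64}] [{'rect': [333.6, 160.1, 87.5, 87.1], 'conf': 0.71}]
```

Tin is about 95 mm tall at (767,170), so there is clearance. Grasping.

{"method": "send_rows", "body": {"series": [[[0.8,0.5,0,10,0],[0.8,0.5,0,40,0],[0.8,0.5,0,80,0],[0.8,0.5,0,105,0],[0.8,0.5,0,107.5,0],[0.8,0.5,0,107.5,0],[0,0.5,0,107.5,0],[0,0.5,0,107.5,0],[0,0.5,0,107.5,0],[0,0.5,0,107.5,0]]]}}

```text
clock: 46.65
eef_pos: [646.6, 193.5, 50.1]
eef_rot: [3.14, -0.0, 1.528]
wrist_force: [-1.1, 0.1, 4.6]
finger_gap: 52.6
```

{"method": "send_rows", "body": {"series": [[[0,0,0,0,0],[0,0,0,0,0],[0,0,0,-20,0],[0,0,0,-60,0],[0,0,0,-100,0],[0,0,0,-100,0],[0,0,0,-100,0]]]}}

```text
clock: 47.35
eef_pos: [646.2, 193.3, 149.2]
eef_rot: [3.141, -0.0, 1.528]
wrist_force: [-0.1, 0.8, -3.9]
finger_gap: 52.7
```

{"method": "send_rows", "body": {"series": [[[0,-20,-30,0,0],[0,-60,-60,0,0],[0,-105,-85,0,0],[0,-150,-107,0,0],[0,-195,-107,0,0],[0,-240,-107,0,0],[0,-285,-107,0,0],[0,-330,-107,0,0],[0,-375,-107,0,0],[0,-415,-107,0,0]]]}}

```text
clock: 48.35
eef_pos: [520.3, -218.4, 147.2]
eef_rot: [-3.139, -0.001, 1.527]
wrist_force: [0.3, -0.2, -2.1]
finger_gap: 52.0
```

{"method": "send_rows", "body": {"series": [[[0,-19,0,0,0],[0,-19,0,0,0],[0,-19,0,0,0],[0,-19,0,0,0]]]}}

```text
clock: 48.75
eef_pos: [520.5, -234.5, 148.3]
eef_rot: [-3.14, -0.001, 1.529]
wrist_force: [0.8, -1.2, -2.8]
finger_gap: 52.6
```

Run:
```python
from h import *
t=shot('scene')
s=manip.read_state(); print(s['clock'],s['eef_pos'].round(1),s['eef_rot'].round(3),s['joints'].round(2));go(520.2,-236,57.5)
for n in('jar1','bottle1'):
  for q in manip.silhouettes(n,t):
    v,u=np.nonzero(q['pixels']);print(n,q['rect'],round(q['conf'],2),px2w(t,u.mean(),v.mean(),37))
cv2.imwrite('pics/s3.png',cv2.resize(t['img'][120:240,110:250],None,fx=4,fy=4,interpolation=2)[:,:,::-1])
w=shot('wrist');a=px2w(w,214,20,34);print(manip.find_in('crate',w))
```

```text
48.8 [ 520.7 -234.5  148.6] [-3.141 -0.     1.529] [-0.49  0.41  1.53  0.    1.2  -0.45]
shift [-1.6 -0.3 91.1] toolyaw xaxis 87.6
jar1 [258.5, 135.2, 19.1, 22.0] 0.84 [336.3 -91.1  37. ]
jar1 [229.6, 284.1, 25.1, 37.1] 0.76 [855.3 -52.6  37. ]
jar1 [149.8, 160.1, 11.9, 28.6] 0.69 [ 506.3 -384.3   37. ]
jar1 [189.2, 145.6, 27.5, 32.5] 0.61 [ 439.1 -256.7   37. ]
jar1 [347.4, 137.0, 19.5, 26.8] 0.59 [300.8 182.6  37. ]
jar1 [213.7, 134.6, 21.9, 25.5] 0.55 [ 365.6 -213.7   37. ]
bottle1 [158.9, 154.5, 26.7, 62.6] 0.71 [ 555.4 -323.6   37. ]
bottle1 [327.9, 260.8, 33.0, 43.6] 0.55 [763.  172.8  37. ]
[]
```

View pics/s3.png

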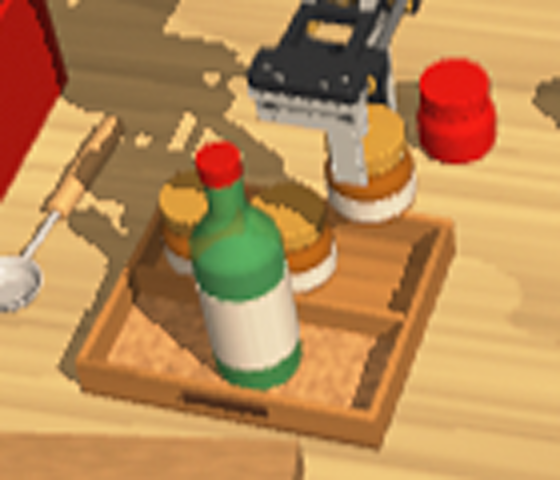

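The jars stand in the middle and right slots, the bottle is upright, and the left slot is free under the held jar. Lowering.

{"method": "send_rows", "body": {"series": [[[0,-0.8,-0.3,30,0],[0,-0.8,-0.3,60,0],[0,-0.8,-0.3,80,0],[0,-0.8,-0.3,88,0],[0,-0.8,-0.3,91,0],[0,-0.8,-0.3,92,0],[0,-0.8,-0.3,92,0]]]}}

```text
clock: 49.7
eef_pos: [520.8, -236.6, 58.0]
eef_rot: [3.14, 0.001, 1.528]
wrist_force: [-0.3, 0.1, -2.6]
finger_gap: 52.7
```

{"method": "send_rows", "body": {"series": [[[0,0,0,0.7,0],[0,0,0,1,0],[0,0,0,1,0]]]}}

```text
clock: 50.0
eef_pos: [520.5, -236.5, 56.3]
eef_rot: [3.141, 0.0, 1.528]
wrist_force: [-0.4, 0.4, -3.0]
finger_gap: 52.6
```

{"method": "send_rows", "body": {"series": [[[0,0,0,0.5,0],[0,0,0,0.5,0],[0.75,0,0,0.5,0],[0.75,0,0,0.5,0],[0.75,0,0,0.5,0],[0.75,0,0,0.5,0],[0.75,0,0,-30,0],[0.75,0,0,-80,0],[0.75,0,0,-120,0],[0.75,0,0,-120,0]]]}}

```text
clock: 51.0
eef_pos: [522.2, -237.3, 181.8]
eef_rot: [3.133, 0.004, 1.528]
wrist_force: [-0.1, -0.0, -0.3]
finger_gap: 70.5
```

{"method": "send_rows", "body": {"series": [[[0.75,50,0,0,0],[0.75,100,0,0,0],[0.75,150,-40,-40,0],[0.75,200,-80,-60,0],[0.75,200,-80,-60,0],[0.75,200,-80,-60,0]]]}}

```text
clock: 51.6
eef_pos: [447.9, -30.7, 237.8]
eef_rot: [3.138, -0.0, 1.531]
wrist_force: [0.0, 0.1, -0.8]
finger_gap: 70.4
```

Run:
```python
from h import *
s=manip.read_state(); print(s['clock'],s['eef_pos'].round(1))
for k in('scene','top'):
  t=shot(k)
  for n in('jar1','bottle1','nut','burr','tin','mug'):
    for q in manip.silhouettes(n,t):
      v,u=np.nonzero(q['pixels']);print(k,n,q['rect'],round(q['conf'],2),px2w(t,u.mean(),v.mean(),{'jar1':45,'bottle1':100}.get(n,20))[:2],t['img'][q['pixels']].mean(0).round())
  # predicted pixels of placed jar lids
  for p in((517.5,-301.6),(514.5,-368.6),(520.5,-236.5)):
    u,v=w2px(t,(*p,68)).round().astype(int);print('lid',(u,v),t['img'][v-1:v+2,u-1:u+2].mean((0,1)).round())
  u,v=w2px(t,(606.7,-301,206)).round().astype(int);print('cap',(u,v),t['img'][v-1:v+2,u-1:u+2].mean((0,1)).round())
```

```text
51.6 [447.9 -30.7 237.8]
scene jar1 [257.3, 133.7, 19.1, 24.7] 0.97 [344.3 -90.3] [197.  29.  19.]
scene jar1 [193.6, 170.1, 22.5, 25.9] 0.9 [ 525.4 -233.8] [185. 130.  61.]
scene jar1 [173.5, 164.9, 23.4, 27.1] 0.81 [ 513.  -291.8] [199. 140.  65.]
scene jar1 [347.1, 135.9, 22.2, 29.1] 0.78 [309.1 181.8] [189.  32.  21.]
scene jar1 [213.6, 134.6, 18.8, 26.7] 0.73 [ 373.4 -212. ] [175.  25.  18.]
scene jar1 [232.3, 285.3, 25.6, 37.0] 0.71 [859.4 -52.3] [204.  31.  21.]
scene jar1 [147.6, 161.1, 12.7, 27.1] 0.45 [ 515.1 -380.2] [170. 120.  51.]
scene jar1 [321.2, 177.7, 13.6, 18.4] 0.37 [476.9 112.7] [172. 123.  54.]
scene bottle1 [160.4, 155.0, 26.5, 63.5] 0.65 [ 608.4 -296.5] [132. 138.  93.]
scene bottle1 [289.1, 177.2, 17.8, 20.5] 0.47 [539.6  27.2] [157. 146. 136.]
scene nut [320.2, 177.9, 16.6, 20.4] 0.47 [454.1 113.7] [169. 123.  55.]
scene burr [289.1, 177.5, 17.7, 19.9] 0.69 [467.7  22.8] [161. 149. 137.]
scene burr [150.1, 163.2, 13.0, 25.3] 0.63 [ 495.7 -391.2] [168. 119.  52.]
scene tin [327.1, 258.5, 34.8, 45.0] 0.61 [753.4 173.7] [199. 188. 167.]
scene mug [376.3, 249.2,
[... 633 characters left out ...]
8.2, 245.7, 16.4, 13.6] 0.58 [ 361.9 -216.5] [177.  62.  52.]
top jar1 [257.4, 256.6, 11.6, 14.1] 0.58 [ 333.2 -100.7] [198.  63.  54.]
top jar1 [172.9, 267.2, 18.5, 14.3] 0.53 [298.3 177. ] [186.  52.  46.]
top bottle1 [108.8, 176.1, 55.8, 16.7] 0.22 [604.1 344.8] [103.  91.  77.]
top nut [202.6, 112.1, 17.3, 26.0] 0.36 [823.9  77.7] [ 64.  97. 139.]
top tin [128.0, 214.2, 39.2, 39.1] 0.31 [438.9 303.3] [134.  69.  62.]
top mug [136.8, 139.1, 23.7, 35.7] 0.75 [725.7 306.5] [53. 63. 70.]
lid (np.int64(320), np.int64(206)) [210. 158.  85.]
lid (np.int64(340), np.int64(207)) [209. 156.  85.]
lid (np.int64(301), np.int64(206)) [212. 159.  87.]
cap (np.int64(327), np.int64(175)) [198.  49.  44.]
```

All pieces check out in both cameras. Handing in.

```bash
python3 -c "
from cell import manip; print(manip.sign_off())"
```

```text
the job is handed in; nothing more can be done
None
```

The job is done and handed in at about 52 s on the robot's clock, well under the 210 s limit.

- **Mill:** I turned the nut about 4.7 rad clockwise, following its rise. It came off without a pull, and I laid it in the blue tray. The burr ring followed, laid flat beside it.
- **Crate:** The only bottle present was set down gently in the middle of the back row. All three amber jars then went into the front row's three slots, including the one that was knocked aside during the run.
- **Last checks:** Both fixed cameras found the three amber jars in the front row and the red bottle cap at its expected upright position. The scene camera found the nut and burr in the tray. The four red look-alikes and the mug were where they started. The gripper was empty and clear of everything.
- **What disagreed:** The top camera's networks did not find the nut, burr or bottle, giving only low-confidence misreads. For the nut and burr I relied on the scene camera, and for the bottle on the scene camera plus the cap colour. I had used up my picture views, so the last jar was confirmed by these measurements, not by eye. The scoop, tape, brush and carton were not measured again at the end.

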